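Re-pin the caddy's door stay on its end hole

TASK

The yellow caddy's side door is propped ajar by its stay: set it wide open for filling. Lift the stay off its pin by the thumb tab, push the door out with it and drop the end hole, the one next to the tab, fully down over the pin, which is not in quite the same place on every caddy: feel for it, never force it. Leave the other things on the table where they are.

Things in the scene. Friction and masses are not known exactly. Their poses are not given: they have to be found in the camera images.
- caddy: open-topped polypropylene craft caddy, 220 (x) x 160 (y) x 140 mm (z), empty, fixed firmly on the table; origin at the centre of its underside, z up. Its side door is on its -y side. The flat rim is 140 mm up; only the stay, its pin and its swivel stand higher
- caddy_door (a joint): angle of the side door in rad: 0 shut, grows as it swings out to the caddy's -y side, stop at 1.95. It starts at about 0.45, near where its springy hinge is at rest; 0.30 N m per rad draws it back there (about 5 N along the stay when wide). With the stay on the second, third and end hole it stands at about 0.76, 1.1 and 1.45
- door_hinge (a point): the door's upright hinge axis, at caddy x = -100, y = -83.5 mm, at rim height; its x axis runs along the door from the hinge to the free edge, z up. The door is 197 mm wide
- stay_swivel: swivel on the door's top edge, 75 mm from the hinge axis along the door (in its middle plane), 152 mm above the table. On it the stay swings freely sideways and hinges freely up, but cannot slide or sink below level. Origin there; x is the stay's level heading towards the tab, z up
- stay (a joint): how far the stay is raised at its swivel, in rad: 0 level (seated on the pin's boss, or lying beside the pin), grows as the tab goes up, stop at 1.2. At 0.14 the first hole is clear over the pin's head; with the end hole standing on top of the head it reads about 0.065
- thumb_tab (a point): grip point on the stay's upright thumb tab, 192 mm from the swivel axis along the bar, 26 mm above the bar's mid-plane. The tab is 26 mm long along the bar, 8 mm thick across it, top 38 mm above the mid-plane. Axes: x along the bar away from the swivel, y across it, z out of its upper face
- first_hole (a point): centre of the first hole, on the bar's underside; axes as thumb_tab. The stay is a flat aluminium bar 22 mm wide, 4 mm thick, about 50 g, with four round 12.5 mm holes in a row, centres 80, 105, 130 and 155 mm from the swivel axis. At the start the pin is somewhere in this first hole, the bar level
- end_hole (a point): centre of the end hole, next to the thumb tab (155 mm from the swivel, 37 mm from the tab's middle), on the bar's underside; axes as thumb_tab. Fully seated, the underside is 150 mm above the table, on the pin's boss
- pin_middle (a point): middle place of the stay pin on the rim over the doorway: caddy x = 30, y = -66 mm, 160 mm above the table (height of the top of the pin's head); axes as the caddy. The pin was screwed on by hand, up to 5 mm off here along the caddy's x and 4.5 mm along its y. The pin itself is not tracked: find it by touch
- pin_plate: plate on the rim with the pin: a 16 mm boss (top 150 mm above the table), a neck 4 mm thick, then a flat button head 11 mm across, from 157 to 160 mm. Rigid. Only with hole and head centred within about 1 mm does the bar pass the head; else it catches under it or stands on it. Origin 20 mm under pin_middle; the pin may be off it
- steel_cup: open stainless steel cup, 74 mm across the rim, 90 mm tall, stands loose on the table; origin at the centre of its base. A bystander
- crayon_a: chunky wax crayon 15 mm thick, 90 mm long, lying loose on the table; origin under its middle, x along it. A bystander
- crayon_b: second chunky wax crayon, same shape and size; origin under its middle, x along it. A bystander
- stamp: silicone stamp, 44 x 32 mm foot, 40 mm tall with a waisted grip, loose on the table; origin at the centre of its underside. A bystander
- pencil_case: hard plastic pencil case 207 x 74 x 38 mm, loose on the table; origin at the centre of its underside, x along its length. A bystander
- cereal_bowl: ceramic bowl 136 mm across, 58 mm tall, loose on the table; origin at the centre of its base. A bystander
- spoon: steel spoon 160 mm long, lying loose on the table; origin under its middle, x towards the bowl of the spoon. A bystander

How it is judged:
On the way:
1. the stay is lifted clear of the pin's head (raised by over 0.11 rad) (value of joint stay above 0.11 rad), for 0.05 s.
At the end, for the whole second after the job is handed in: let go, the sprung door stands still between 1.32 and 1.72 rad, held there by the stay's end hole on the pin (the third hole gives at most 1.26), with the bar fully down (raised less than 0.02 rad; standing on the head it would be 0.065) (value of joint caddy_door between 1.32 and 1.72 rad and value of joint stay below 0.02 rad and velocity of joint caddy_door between -0.05 and 0.05 rad/s); the robot touches nothing.
It fails at once if the stay is forced against the pin with over 60 N (contact force between stay_swivel and pin_plate above 60 N).
It fails at once if a bystander is moved by more than 20 mm (distance of any of steel_cup, crayon_a, crayon_b, stamp, pencil_case, cereal_bowl, spoon from where it was at the start of the episode above 0.02 m).
It also fails if it takes over 51 s, if anything falls off the work surface, if the arm or the gripper's body presses on something with over 40 N, if the wrist force passes 120 N, or if a joint passes its speed limit or range.

ROBOT

A 7-joint arm with a two-finger parallel gripper is mounted at the origin on the work surface. World frame = base frame: x ahead of the robot, y to its left, z up, the work surface at z = 0. Lengths are in m, angles in rad, forces in N, time in s.
With the tool pointing down it reaches from about 0.425 to 0.975 m from the base axis. Payload 16.7 kg.
Tool frame: the origin (TCP) lies midway between the tips of the shut fingers; the grasp point (between the pads) lies 19 mm behind it; z points along the fingers, y is the line along which they close (so a half turn about z gives the same grasp; the last joint's range is limited). The gripper opens to 85 mm and grips with 20 to 120 N. Pads are 22 mm wide; open, the fingers measure 114 mm over their backs; the gripper's body (76 mm by 85 mm) begins 54 mm behind the grasp point. The pads swing forward as they close: fully open they stand 13 mm farther back than shut.
Start: joints at [1.062, 0.426, 0.074, 1.606, -0.034, 1.111, -0.067], TCP at [0.237, -0.632, 0.231] pointing down, gripper open.
Joint ranges: [-2.85, 2.85], [-0.5, 2.14], [-1.23, 1.37], [0.21, 2.46], [-1.02, 4.16], [0.16, 2.05], [-2.73, 2.73]. Speed limits (rad/s): [1.89, 1.89, 2.39, 2.39, 3.01, 3.01, 3.01].

INTERFACE

Orientations are given as a 3x3 rotation matrix whose columns are the frame's x, y, z axes.
In Python, from plant import status, read_camera, camera_model, workorder gives the robot as it stands.
- The arm moves only by the tool arm_command, never from a script. Its argument "increments" is a list of rows, each a list of 4 numbers: the shift along the tool's x, y, z each as a share of 20 cm, from -1 to 1, then the turn about the tool's z as a share of 1.5 rad, from -1 to 1. In form: [[x, y, z, twist], ...]. A call has 1 to 8 rows; each row shifts and turns the commanded pose from where the row before left it, along the tool's axes as they then stand; what a row does not reach is not made up. A row lasts 1/12 s, in which the tool goes at most 41.7 mm and 7.16 degrees, less where a joint would pass 70% of its speed; a pose out of reach is approached as far as the arm can. A call with a number of a shift or a turn outside -1 to 1 is refused whole. A call with a gripper value outside its range is refused whole. "hand" is the opening, from 0 (shut) to 1 (fully open), set as the call begins (left out, the last holds). The fingers move at their own pace and stop on an object; "force" is the grip in N (left out, the last holds). Time passes only in rows, so rows that do not move let the fingers close. It gives the time, the measured TCP pose, the force, the opening and the grip force at its end, in the units of the state.
- status.observe(): the state, without advancing time (a new reading comes with each control period).
- read_camera(name): name is "scene" or "top"; returns the picture (480x640x3 uint8, blue, green, red); there is no depth.
- camera_model(name): a dict with "mtx" (3x3 intrinsics, pixels), "k1" (the pictures are not rectified: a ray, as slopes to the right and down, at radius r is drawn at 1 + k1 r^2 times it, then the intrinsics apply), "position" and "orientation" of the camera in the world. Camera axes: x right, y up, looking along -z (the intrinsics and any distortion apply to the point x, -y, -z); pixel columns grow to the right and rows downward; lengths in m; the calibration is good to about 2 mm. A picture is of the moment at which its call begins. camera_model takes no time and is no camera call.
- workorder.hand_in(): hands the job in; it is judged then, once.
The state is a dict: "time_s": time; "q": joint angles; "qd": joint speeds; "tau": joint torques, N m; "tool_pos": TCP position; "tcp_rot": TCP orientation; "ft_force": force on the tool from outside, world axes, zero at the start; "torque": the same for the moment, N m; "opening": finger opening in m; "grip_force": force on a finger pad.
Only numpy, scipy, OpenCV 4.12 (cv2) and the standard library are available. Lean on these libraries where they do the work, as an engineer would, in place of code of your own. Each camera call takes 0.05 s, during which the arm holds its last target. There are 200 camera calls.

## Working session

There is one attempt and no reset: what is moved stays moved. The work goes in short steps, Python scripts to look and compute and a tool call to move; the robot and the scene stay as the last step left them, time stands still between calls to the robot, and variables do not carry over. Pictures are saved under pics/ and viewed, at most 10 in all, crops included, and the job is handed in when it is done.

Besides the shell and the picture viewer there is one more tool, called after "Emit:" as a command line: name --pt "numbers of a row" for each row, then --argument value for the rest. arm_command: Moves the arm, as the interface text tells. Shift numbers are shares of 20 cm and turn numbers shares of 1.5 rad, none past 1 either way. Its arguments: {"type":"object","properties":{"increments":{"type":"array","items":{"type":"array","items":{"type":"number"}}},"hand":{"type":"number"},"force":{"type":"number"}},"required":["increments"]}

```bash
mkdir -p pics; python3 - <<'E'
from plant import status, read_camera, camera_model
import cv2
for n in("scene","top"):
    cv2.imwrite(f"pics/{n}0.png",read_camera(n)); m=camera_model(n); print(n,m)
s=status.observe(); print(s)
E
```

```text
scene {'mtx': array([[600.17791524,   0.        , 311.72440675],
       [  0.        , 600.17791524, 244.77922664],
       [  0.        ,   0.        ,   1.        ]]), 'k1': -0.037426698605423574, 'position': array([1.0629498 , 0.53321315, 1.00788894]), 'orientation': array([[-0.77412967, -0.47816276,  0.41482964],
       [ 0.63273258, -0.56448775,  0.53009721],
       [-0.01930649,  0.67284021,  0.73953587]])}
top {'mtx': array([[439.6532887 ,   0.        , 319.21020731],
       [  0.        , 439.6532887 , 235.50376604],
       [  0.        ,   0.        ,   1.        ]]), 'k1': -0.10702522534775831, 'position': array([ 0.44810861, -0.08707089,  1.1385652 ]), 'orientation': array([[-0.00713236,  0.99381701, -0.11080108],
       [-0.99984523, -0.00886956, -0.01519356],
       [-0.01608238,  0.11067557,  0.99372646]])}
{'time_s': 0.1, 'q': array([ 1.06250448,  0.42668197,  0.0738692 ,  1.60655988, -0.03411872,
        1.11082221, -0.06709624]), 'qd': array([-5.27697655e-04, -7.20841857e-04, -1.28019707e-03, -1.81324826e-03,
       -4.88185452e-05,  1.01022282e-03,  2.52225594e-04]), 'tau': array([ 7.11597386e-03, -9.51534605e+01,  3.77032712e+00, -4.64402068e+01,
        1.94262882e-02,  6.55795739e-03,  4.92386573e-05]), 'tool_pos': array([ 0.23685577, -0.63166667,  0.23066532]), 'tcp_rot': array([[ 9.36339791e-01,  3.51094788e-01, -4.95822080e-04],
       [ 3.51095129e-01, -9.36339142e-01,  1.10543777e-03],
       [-7.61441800e-05, -1.20914609e-03, -9.99999266e-01]]), 'ft_force': array([-0.24349037,  0.27125476,  1.33222264]), 'torque': array([-0.01121069, -0.04178783,  0.01712875]), 'grip_force': 0.0, 'opening': 0.08527521433021215}
```

View pics/scene0.png

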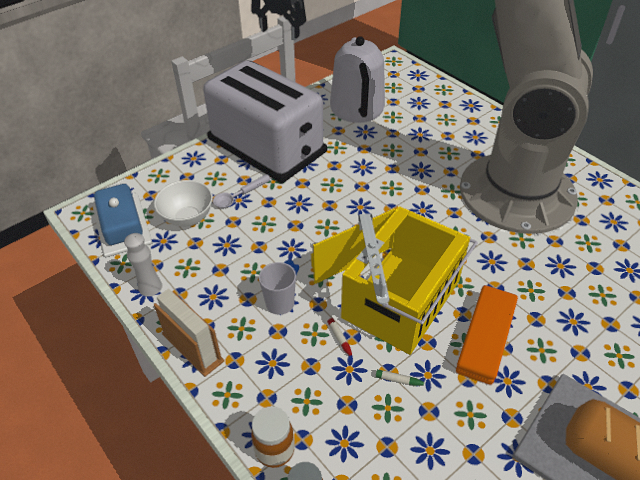

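View pics/top0.png

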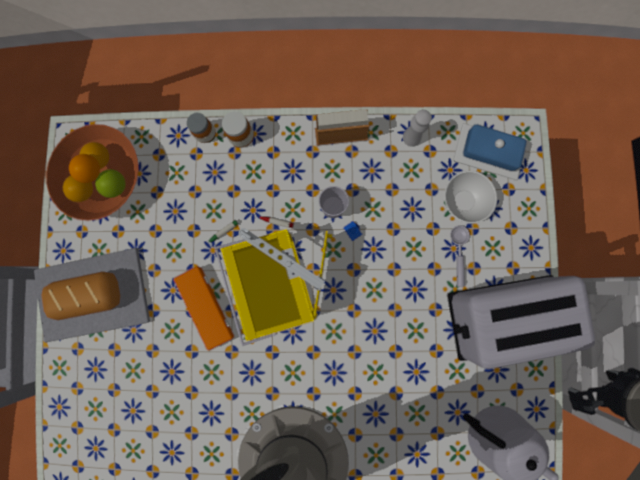

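```bash
python3 - <<'E'
import cv2,numpy as np
t=cv2.imread("pics/top0.png")[190:350,200:380]
s=cv2.imread("pics/scene0.png")[190:370,290:490]
cv2.imwrite("pics/c_top.png",cv2.resize(t,None,fx=3.7,fy=3.7,interpolation=cv2.INTER_CUBIC))
cv2.imwrite("pics/c_scene.png",cv2.resize(s,None,fx=3.3,fy=3.3,interpolation=cv2.INTER_CUBIC))
E
```

```text
(no output)
```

View pics/c_top.png

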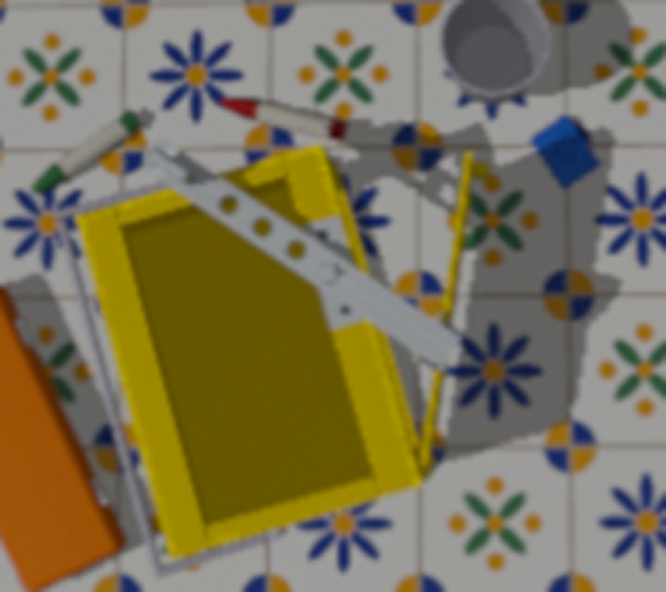

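View pics/c_scene.png

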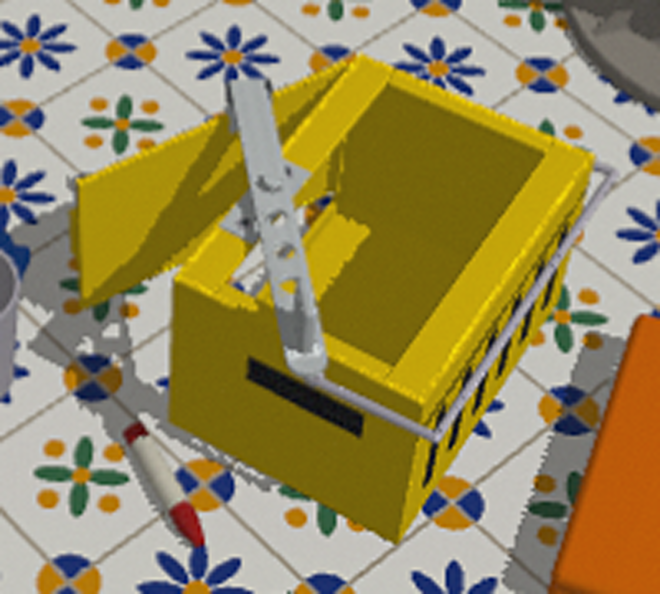

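Top crop: caddy rim corners at about (78,214), (322,146), (424,484), (172,557), stay from swivel (440,350) to tab (165,160). Scene crop: rim corners at (175,285), (420,400), (594,155), (362,55), with the tab's end at (306,362). So caddy +x points away from the robot.

```bash
cat > h.py <<'E'
import numpy as np, cv2
from plant import camera_model
def ray(n,uv):
    m=camera_model(n);K=m["mtx"]
    d=((np.array(uv,float)-K[:2,2])/K[0,0]); x=d.copy()
    for _ in range(20): x=d/(1+m["k1"]*(x@x))
    v=m["orientation"]@np.array([x[0],-x[1],-1]); return m["position"],v/np.linalg.norm(v)
def onz(n,uv,z):
    p,v=ray(n,uv); return p+v*(z-p[2])/v[2]
def tri(u,w):
    A=np.zeros((3,3));b=np.zeros(3);ps=[]
    for n,x in(("top",u),("scene",w)):
        p,v=ray(n,x);M=np.eye(3)-np.outer(v,v);A+=M;b+=M@p;ps.append((p,v))
    X=np.linalg.solve(A,b);return X,[np.linalg.norm(np.cross(X-p,v))*1e3 for p,v in ps]
T=lambda c:np.array(c)/3.7+[200,190]-0.36
S=lambda c:np.array(c)/3.3+[290,190]-0.35
E
python3 - <<'E'
from h import *
from scipy.optimize import least_squares
np.set_printoptions(precision=4,suppress=True)
mod=np.array([[.11,.08],[.11,-.08],[-.11,-.08],[-.11,.08]])
tp=[(78,214),(322,146),(424,484),(172,557)]; sp=[(420,400),(175,285),(362,55),(594,155)]
P=np.array([onz("top",T(c),.14)[:2] for c in tp]); Q=np.array([onz("scene",S(c),.14)[:2] for c in sp])
for A in(P,Q): print(A.tolist(), [np.linalg.norm(A[i]-A[(i+1)%4]).round(4) for i in range(4)])
def tf(q): 
    c,s=np.cos(q[2]),np.sin(q[2]); return mod@np.array([[c,s],[-s,c]])+q[:2]
for A in(P,Q,(P+Q)/2):
    r=least_squares(lambda q:(tf(q)-A).ravel(),[.45,0,.3]); print(r.x, (tf(r.x)-A)*1e3)
for n,a,b in(("tabend",(165,158),(306,362)),("door free edge",(469,153),(78,182)),("corner",(322,146),(175,285))): print(n,tri(T(a),S(b)))
E
```

```text
[[0.5337652750602111, 0.15490341466426027], [0.5748938606487185, 0.0027345747235899553], [0.36751995835774276, -0.059253586908044636], [0.3236687692391592, 0.09453459865377249]] [np.float64(0.1576), np.float64(0.2164), np.float64(0.1599), np.float64(0.2186)]
[[0.5340099034775585, 0.1542901345351525], [0.5818945223595406, 0.00941375195979366], [0.3695436519752796, -0.054952480973206264], [0.32472583354303897, 0.09556930373601086]] [np.float64(0.1526), np.float64(0.2219), np.float64(0.1571), np.float64(0.2174)]
[0.45   0.0482 0.2802] [[-0.2158  0.6256]
 [ 2.9014 -0.9661]
 [-1.1455  0.1841]
 [-1.5401  0.1565]]
[0.4525 0.0511 0.2908] [[ 0.9743  4.9729]
 [-1.0305 -3.4317]
 [ 0.5591 -2.1502]
 [-0.5029  0.609 ]]
[0.4513 0.0497 0.2855] [[ 0.3811  2.8002]
 [ 0.937  -2.2004]
 [-0.2951 -0.984 ]
 [-1.023   0.3842]]
tabend (array([0.5673, 0.0996, 0.1469]), [np.float64(0.32104202915498714), np.float64(0.32104202915498237)])
door free edge (array([ 0.5709, -0.089 ,  0.136 ]), [np.float64(0.9855049074638206), np.float64(0.9855049074638884)])
corner (array([0.5763, 0.0035, 0.13  ]), [np.float64(0.15658107870587432), np.float64(0.15658107870585966)])
```

Emit:
arm_command --pt "0 0 -0.12 -0.0815" --pt "0 0 -0.12 -0.0815" --pt "0 0 -0.12 -0.0815" --pt "0 0 -0.12 -0.0815" --pt "0 0 -0.12 -0.0815" --hand 1 --force 30

```text
time_s: 0.52
tool_pos: [0.2368, -0.6317, 0.3521]
tcp_rot: [[0.56, 0.828, -0.0], [0.828, -0.56, 0.001], [0.0, -0.001, -1.0]]
ft_force: [0.2, -0.0, -0.5]
opening: 0.0855
grip_force: 0.0
```

Emit:
arm_command --pt "0.19 -0.035 0 0" --pt "0.19 -0.035 0 0" --pt "0.19 -0.035 0 0" --pt "0.19 -0.035 0 0" --pt "0.19 -0.035 0 0" --pt "0.19 -0.035 0 0" --pt "0.19 -0.035 0 0" --pt "0.19 -0.035 0 0"

```text
time_s: 1.18
tool_pos: [0.3629, -0.3477, 0.3512]
tcp_rot: [[0.565, 0.825, -0.0], [0.825, -0.565, -0.0], [-0.0, -0.0, -1.0]]
ft_force: [0.9, -1.8, 0.0]
opening: 0.0853
grip_force: 0.0
```

Emit:
arm_command --pt "0.19 -0.035 0 0" --pt "0.19 -0.035 0 0" --pt "0.19 -0.035 0 0" --pt "0.19 -0.035 0 0" --pt "0.19 -0.035 0 0" --pt "0.19 -0.035 0 0" --pt "0 0 0 0"

```text
time_s: 1.77
tool_pos: [0.4591, -0.1308, 0.3516]
tcp_rot: [[0.559, 0.829, 0.001], [0.829, -0.559, 0.001], [0.002, 0.0, -1.0]]
ft_force: [-0.5, 0.7, -0.4]
opening: 0.0854
grip_force: 0.0
```

Emit:
arm_command --pt "0.199 -0.032 0 0" --pt "0.199 -0.032 0 0" --pt "0.199 -0.032 0 0" --pt "0.199 -0.032 0 0" --pt "0.199 -0.032 0 0" --pt "0.199 -0.032 0 0" --pt "0 0 0 0"

```text
time_s: 2.35
tool_pos: [0.5612, 0.0885, 0.3508]
tcp_rot: [[0.559, 0.829, -0.0], [0.829, -0.559, 0.004], [0.003, -0.002, -1.0]]
ft_force: [-1.9, 0.1, -0.2]
opening: 0.0855
grip_force: 0.0
```

Emit:
arm_command --pt "0 0 0.15 0" --pt "0 0 0.15 0" --pt "0 0 0.15 0" --pt "0 0 0.15 0" --pt "0 0 0.1 0" --pt "0 0 0 0" --hand 0.6

```text
time_s: 2.85
tool_pos: [0.558, 0.0801, 0.2072]
tcp_rot: [[0.565, 0.825, -0.006], [0.825, -0.565, -0.001], [-0.004, -0.005, -1.0]]
ft_force: [-0.5, -0.5, -0.4]
opening: 0.0513
grip_force: 0.0
```

```bash
python3 - <<'E'
from plant import status, read_camera
import cv2
a=read_camera("scene");cv2.imwrite("pics/s1.png",a)
cv2.imwrite("pics/s1c.png",cv2.resize(a[170:350,280:480],None,fx=3.3,fy=3.3,interpolation=cv2.INTER_CUBIC))
s=status.observe();print(s["time_s"],s["tool_pos"],s["tcp_rot"][:,0],s["opening"],s["ft_force"])
E
```

```text
2.9 [0.55910803 0.08059338 0.20974395] [ 0.56507021  0.82503974 -0.00225572] 0.05139390581870967 [0.59164095 0.02836541 1.68140495]
```

View pics/s1c.png

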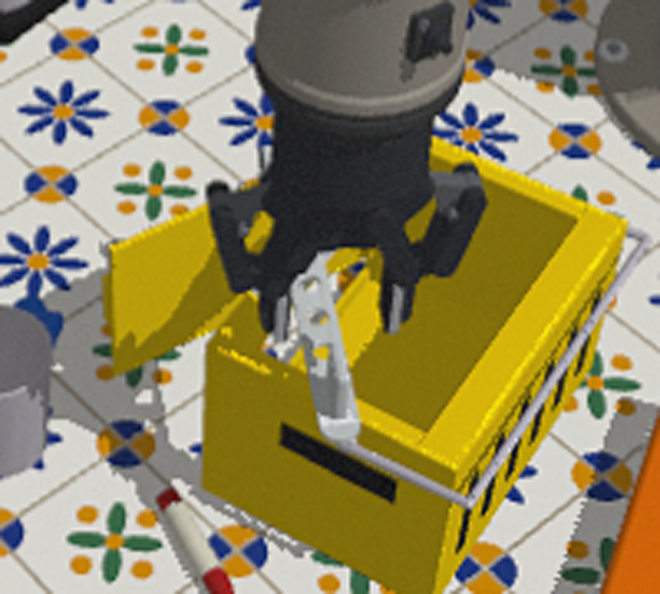

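The fingers straddle the bar just above the tab; finger tips are at (275,330) and (400,325), tab top near (333,390). I'll correct the 8 mm drift and go down slowly.

Emit:
arm_command --pt "0.035 -0.016 0 0" --pt "0 0 0.05 0" --pt "0 0 0.05 0" --pt "0 0 0.05 0" --pt "0 0 0.05 0" --pt "0 0 0 0" --hand 0.5

```text
time_s: 3.4
tool_pos: [0.5605, 0.0881, 0.169]
tcp_rot: [[0.565, 0.825, -0.003], [0.825, -0.565, -0.0], [-0.002, -0.002, -1.0]]
ft_force: [-1.4, -0.2, 0.2]
opening: 0.0428
grip_force: 0.0
```

Emit:
arm_command --pt "0 0 0 0" --pt "0 0 0 0"

```text
time_s: 3.57
tool_pos: [0.5617, 0.0886, 0.1715]
tcp_rot: [[0.565, 0.825, 0.0], [0.825, -0.565, 0.0], [0.0, -0.0, -1.0]]
ft_force: [-0.8, -0.5, 0.5]
opening: 0.0431
grip_force: 0.0
```

Emit:
arm_command --pt "-0.004 0 0.03 0" --pt "0 0 0.013 0" --pt "0 0 0 0" --pt "0 0 0 0"

```text
time_s: 3.9
tool_pos: [0.561, 0.0878, 0.1626]
tcp_rot: [[0.565, 0.825, -0.0], [0.825, -0.565, 0.0], [-0.0, -0.0, -1.0]]
ft_force: [0.4, 1.1, -0.0]
opening: 0.0431
grip_force: 0.0
```

Emit:
arm_command --pt "0 0 0 0" --pt "0 0 0 0" --pt "0 0 0 0" --pt "0 0 0 0" --pt "0 0 0 0" --pt "0 0 0 0" --hand 0 --force 25

```text
time_s: 4.4
tool_pos: [0.5612, 0.0879, 0.1629]
tcp_rot: [[0.565, 0.825, 0.0], [0.825, -0.565, 0.0], [0.0, 0.0, -1.0]]
ft_force: [-0.1, 1.1, 1.8]
opening: 0.0075
grip_force: 31.1
```

Emit:
arm_command --pt "0 0 0 0" --pt "0 0 0 0" --pt "0 0 0 0" --pt "0 0 0 0"

```text
time_s: 4.73
tool_pos: [0.5611, 0.0879, 0.1628]
tcp_rot: [[0.565, 0.825, 0.0], [0.825, -0.565, 0.0], [0.0, 0.0, -1.0]]
ft_force: [0.4, 1.0, 1.7]
opening: 0.0073
grip_force: 31.1
```

```bash
cat >> h.py <<'E'
from scipy.optimize import fsolve
C=np.array([.4512,.0497]);YAW=.2855
def R(a): return np.array([[np.cos(a),-np.sin(a)],[np.sin(a),np.cos(a)]])
H=C+R(YAW)@[-.1,-.0835]
u=lambda a:np.array([np.cos(a),np.sin(a)])
Sw=lambda th:H+.075*u(YAW-th)
def from_tab(tab,g=(.45,.97)): return fsolve(lambda v:Sw(v[0])+.192*u(v[1])-tab,g)
def from_hole(P,d,g): return fsolve(lambda v:Sw(v[0])+d*u(v[1])-P,g)
cad=lambda P:(R(-YAW)@(np.asarray(P)-C))*1e3
E
python3 - <<'E'
from h import *
np.set_printoptions(precision=4,suppress=True)
tab=np.array([.5611,.0879]);v=from_tab(tab);print("th,phi",v,"hand",np.arctan2(.825,.565))
P=Sw(v[0])+.08*u(v[1]);print("hole1 caddy",cad(P))
ph=v[1];n=np.array([-np.sin(ph),np.cos(ph)])
for a,b in((1,0),(4,0),(-4,0),(0,1),(0,4),(0,-4)):
    w=from_hole(P+(a*u(ph)+b*n)*1e-3,.08,v);t=Sw(w[0])+.192*u(w[1])-tab
    print((a,b),"tab mm along,left",(t@u(ph)*1e3).round(2),(t@n*1e3).round(2),"dphi",(w[1]-ph).round(4),"dth",(w[0]-v[0]).round(3))
E
```

```text
th,phi [0.4469 0.9714] hand 0.9703117085551337
hole1 caddy [ 29.5414 -65.2389]
(1, 0) tab mm along,left 1.0 -0.67 dphi -0.006 dth -0.015
(4, 0) tab mm along,left 3.96 -2.85 dphi -0.0254 dth -0.06
(-4, 0) tab mm along,left -4.03 2.42 dphi 0.0216 dth 0.058
(0, 1) tab mm along,left -0.01 2.4 dphi 0.0125 dth -0.0
(0, 4) tab mm along,left -0.14 9.54 dphi 0.0494 dth -0.001
(0, -4) tab mm along,left -0.14 -9.67 dphi -0.0506 dth -0.002
```

Emit:
arm_command --pt "0.0075 0.005 0 0.006" --pt "0 0 0 0" --pt "0 0 0 0"

```text
time_s: 4.98
tool_pos: [0.5627, 0.0882, 0.1626]
tcp_rot: [[0.573, 0.82, -0.0], [0.82, -0.573, -0.0], [-0.001, -0.0, -1.0]]
ft_force: [-1.9, -2.2, 2.1]
opening: 0.0074
grip_force: 31.3
```

Emit:
arm_command --pt "0.0075 0.005 0 0.006" --pt "0 0 0 0" --pt "0 0 0 0"

```text
time_s: 5.23
tool_pos: [0.5644, 0.089, 0.1626]
tcp_rot: [[0.58, 0.814, -0.0], [0.814, -0.58, -0.0], [-0.0, -0.0, -1.0]]
ft_force: [-2.0, -4.2, 2.0]
opening: 0.0074
grip_force: 31.2
```

Emit:
arm_command --pt "0.005 0.0033 0 0.004" --pt "0 0 0 0" --pt "0 0 0 0"

```text
time_s: 5.48
tool_pos: [0.5656, 0.0896, 0.1627]
tcp_rot: [[0.585, 0.811, -0.0], [0.811, -0.585, 0.0], [-0.0, -0.0, -1.0]]
ft_force: [-2.3, -3.8, 2.2]
opening: 0.0074
grip_force: 31.2
```

Emit:
arm_command --pt "0.005 0.0034 0 0.0042" --pt "0 0 0 0" --pt "0 0 0 0"

```text
time_s: 5.73
tool_pos: [0.5666, 0.0899, 0.1626]
tcp_rot: [[0.59, 0.807, -0.0], [0.807, -0.59, -0.0], [-0.0, -0.0, -1.0]]
ft_force: [-3.9, -4.2, 1.7]
opening: 0.0074
grip_force: 31.2
```

Emit:
arm_command --pt "0.005 0.0034 0 0.0042" --pt "0 0 0 0" --pt "0 0 0 0"

```text
time_s: 5.98
tool_pos: [0.5672, 0.0897, 0.1624]
tcp_rot: [[0.596, 0.803, -0.002], [0.803, -0.596, -0.001], [-0.002, -0.001, -1.0]]
ft_force: [-6.9, -6.9, 2.7]
opening: 0.0074
grip_force: 31.3
```

Emit:
arm_command --pt "-0.015 -0.0102 0 -0.0122" --pt "-0.015 -0.0098 0 -0.012" --pt "0 0 0 0" --pt "0 0 0 0"

```text
time_s: 6.32
tool_pos: [0.561, 0.0881, 0.1629]
tcp_rot: [[0.565, 0.825, 0.0], [0.825, -0.565, 0.0], [0.0, 0.0, -1.0]]
ft_force: [-0.4, 0.7, 0.9]
opening: 0.0071
grip_force: 31.1
```

Emit:
arm_command --pt "-0.0125 -0.008 0 -0.0098" --pt "0 0 0 0" --pt "0 0 0 0"

```text
time_s: 6.57
tool_pos: [0.5583, 0.0868, 0.1628]
tcp_rot: [[0.553, 0.833, 0.0], [0.833, -0.553, 0.0], [0.0, 0.0, -1.0]]
ft_force: [-0.1, 1.5, 1.5]
opening: 0.0073
grip_force: 31.2
```

Emit:
arm_command --pt "-0.005 -0.0032 0 -0.0038" --pt "0 0 0 0" --pt "0 0 0 0"

```text
time_s: 6.82
tool_pos: [0.5573, 0.0864, 0.1628]
tcp_rot: [[0.549, 0.836, 0.0], [0.836, -0.549, 0.0], [0.0, 0.0, -1.0]]
ft_force: [-0.4, 2.4, 1.8]
opening: 0.0073
grip_force: 31.2
```

Emit:
arm_command --pt "-0.005 -0.0031 0 -0.0038" --pt "0 0 0 0" --pt "0 0 0 0"

```text
time_s: 7.07
tool_pos: [0.5565, 0.0862, 0.1629]
tcp_rot: [[0.544, 0.839, 0.001], [0.839, -0.544, 0.001], [0.001, 0.0, -1.0]]
ft_force: [2.2, 4.2, 1.4]
opening: 0.0078
grip_force: 31.2
```

Emit:
arm_command --pt "-0.005 -0.0031 0 -0.0038" --pt "0 0 0 0" --pt "0 0 0 0"

```text
time_s: 7.32
tool_pos: [0.5556, 0.0864, 0.1631]
tcp_rot: [[0.538, 0.843, 0.001], [0.843, -0.538, 0.001], [0.002, 0.0, -1.0]]
ft_force: [3.0, 7.4, 1.1]
opening: 0.0073
grip_force: 31.2
```

Emit:
arm_command --pt "-0.005 -0.0031 0 -0.0038" --pt "0 0 0 0" --pt "0 0 0 0"

```text
time_s: 7.57
tool_pos: [0.5551, 0.0864, 0.1633]
tcp_rot: [[0.534, 0.846, 0.002], [0.846, -0.534, 0.002], [0.003, 0.001, -1.0]]
ft_force: [6.6, 10.2, 1.0]
opening: 0.0071
grip_force: 31.5
```

Emit:
arm_command --pt "0.017 0.0105 0 0.0128" --pt "0.017 0.0105 0 0.0127" --pt "0 0 0 0" --pt "0 0 0 0"

```text
time_s: 7.9
tool_pos: [0.5613, 0.0878, 0.1626]
tcp_rot: [[0.566, 0.824, -0.0], [0.824, -0.566, -0.001], [-0.001, -0.0, -1.0]]
ft_force: [-0.4, -2.6, 2.9]
opening: 0.0073
grip_force: 31.4
```

Emit:
arm_command --pt "0 -0.018 0 -0.0125" --pt "0 -0.018 0 -0.0125" --pt "0 0 0 0" --pt "0 0 0 0"

```text
time_s: 8.23
tool_pos: [0.5549, 0.0925, 0.1627]
tcp_rot: [[0.534, 0.845, -0.0], [0.845, -0.534, 0.0], [-0.0, -0.0, -1.0]]
ft_force: [-1.5, 0.3, 1.0]
opening: 0.0074
grip_force: 31.2
```

Emit:
arm_command --pt "0 -0.012 0 -0.0083" --pt "0 0 0 0" --pt "0 0 0 0"

```text
time_s: 8.48
tool_pos: [0.5531, 0.0936, 0.1628]
tcp_rot: [[0.524, 0.852, -0.0], [0.852, -0.524, 0.0], [0.0, -0.0, -1.0]]
ft_force: [-1.9, -1.3, 1.8]
opening: 0.0075
grip_force: 31.2
```

Emit:
arm_command --pt "0 -0.012 0 -0.0083" --pt "0 0 0 0" --pt "0 0 0 0"

```text
time_s: 8.73
tool_pos: [0.5511, 0.0949, 0.1627]
tcp_rot: [[0.513, 0.858, -0.0], [0.858, -0.513, 0.0], [0.0, -0.0, -1.0]]
ft_force: [-2.0, -0.7, 2.3]
opening: 0.0077
grip_force: 31.2
```

Emit:
arm_command --pt "0 -0.012 0 -0.0083" --pt "0 0 0 0" --pt "0 0 0 0"

```text
time_s: 8.98
tool_pos: [0.5491, 0.0961, 0.1627]
tcp_rot: [[0.503, 0.864, -0.0], [0.864, -0.503, 0.0], [0.0, -0.0, -1.0]]
ft_force: [-0.4, -0.4, 1.9]
opening: 0.0072
grip_force: 31.2
```

Emit:
arm_command --pt "0 -0.012 0 -0.0083" --pt "0 0 0 0" --pt "0 0 0 0"

```text
time_s: 9.23
tool_pos: [0.5473, 0.097, 0.1628]
tcp_rot: [[0.492, 0.87, 0.0], [0.87, -0.492, -0.0], [0.0, 0.0, -1.0]]
ft_force: [1.5, -3.8, 1.2]
opening: 0.0074
grip_force: 31.1
```

Emit:
arm_command --pt "0 -0.006 0 -0.0042" --pt "0 0 0 0" --pt "0 0 0 0"

```text
time_s: 9.48
tool_pos: [0.5465, 0.0974, 0.1629]
tcp_rot: [[0.487, 0.873, 0.001], [0.873, -0.487, -0.0], [0.0, 0.001, -1.0]]
ft_force: [3.4, -5.0, 0.5]
opening: 0.0075
grip_force: 31.1
```

Emit:
arm_command --pt "0 0.03 0 0.021" --pt "0 0.03 0 0.021" --pt "0 0.03 0 0.02" --pt "0 0 0 0" --pt "0 0 0 0"

```text
time_s: 9.9
tool_pos: [0.5618, 0.0886, 0.1626]
tcp_rot: [[0.566, 0.824, -0.0], [0.824, -0.566, 0.0], [0.0, -0.0, -1.0]]
ft_force: [0.7, 0.9, 2.4]
opening: 0.0073
grip_force: 31.4
```

Emit:
arm_command --pt "0 0.012 0 0.0083" --pt "0 0 0 0" --pt "0 0 0 0"

```text
time_s: 10.15
tool_pos: [0.5634, 0.0874, 0.1627]
tcp_rot: [[0.576, 0.818, -0.0], [0.818, -0.576, 0.0], [0.0, -0.0, -1.0]]
ft_force: [-0.8, 1.3, 2.3]
opening: 0.0075
grip_force: 31.3
```

Emit:
arm_command --pt "0 0.012 0 0.0083" --pt "0 0 0 0" --pt "0 0 0 0"

```text
time_s: 10.4
tool_pos: [0.5655, 0.0858, 0.1628]
tcp_rot: [[0.586, 0.81, 0.0], [0.81, -0.586, 0.0], [0.0, 0.0, -1.0]]
ft_force: [-0.3, 0.8, 1.8]
opening: 0.0075
grip_force: 31.3
```

Emit:
arm_command --pt "0 0.012 0 0.0083" --pt "0 0 0 0" --pt "0 0 0 0"

```text
time_s: 10.65
tool_pos: [0.5674, 0.0844, 0.1627]
tcp_rot: [[0.596, 0.803, -0.0], [0.803, -0.596, 0.0], [0.0, -0.0, -1.0]]
ft_force: [-0.8, 1.0, 2.2]
opening: 0.0075
grip_force: 31.3
```

Emit:
arm_command --pt "0 0.012 0 0.0083" --pt "0 0 0 0" --pt "0 0 0 0"

```text
time_s: 10.9
tool_pos: [0.5689, 0.0834, 0.1626]
tcp_rot: [[0.606, 0.795, -0.001], [0.795, -0.606, 0.0], [-0.0, -0.001, -1.0]]
ft_force: [-4.5, 3.7, 3.0]
opening: 0.0071
grip_force: 31.4
```

Emit:
arm_command --pt "0 0.006 0 0.0042" --pt "0 0 0 0" --pt "0 0 0 0"

```text
time_s: 11.15
tool_pos: [0.5696, 0.0829, 0.1626]
tcp_rot: [[0.611, 0.792, -0.001], [0.792, -0.611, 0.001], [-0.0, -0.001, -1.0]]
ft_force: [-5.4, 4.7, 3.7]
opening: 0.0075
grip_force: 31.5
```

Emit:
arm_command --pt "0 -0.025 0 -0.0172" --pt "0 -0.025 0 -0.0172" --pt "0 -0.025 0 -0.0172" --pt "0 0 0 0" --pt "0 0 0 0" --pt "0 0 0 0"

```text
time_s: 11.65
tool_pos: [0.5581, 0.091, 0.1628]
tcp_rot: [[0.548, 0.836, -0.0], [0.836, -0.548, -0.0], [-0.0, -0.0, -1.0]]
ft_force: [-1.5, 0.5, 1.3]
opening: 0.0072
grip_force: 31.2
```

```bash
python3 - <<'E'
from h import *
np.set_printoptions(precision=4,suppress=True)
tab=np.array([.5580,.0905]);v=from_tab(tab);P=Sw(v[0])+.08*u(v[1])
print("v",v,"pin caddy",cad(P),"world",P)
for d in(.08,.10,.12,.14,.155):
    w=from_hole(P,d,v if d<.1 else w); t=Sw(w[0])+.192*u(w[1]); print(d,"th,phi",w,"tab level",t)
E
```

```text
v [0.4404 0.9913] pin caddy [ 28.7279 -63.5815] world [ 0.4967 -0.0032]
0.08 th,phi [0.4404 0.9913] tab level [0.558  0.0905]
0.1 th,phi [0.7169 1.0497] tab level [0.5425 0.0766]
0.12 th,phi [0.9846 1.0424] tab level [0.533 0.059]
0.14 th,phi [1.2635 0.9969] tab level [0.5249 0.0405]
0.155 th,phi [1.4907 0.9426] tab level [0.5184 0.0267]
```

Emit:
arm_command --pt "-0.003 0 -0.017 0" --pt "-0.003 0 -0.017 0" --pt "-0.003 0 -0.017 0" --pt "-0.003 0 -0.017 0" --pt "0 0 0 0"

```text
time_s: 12.07
tool_pos: [0.5571, 0.089, 0.1771]
tcp_rot: [[0.548, 0.836, 0.001], [0.836, -0.548, 0.0], [0.0, 0.001, -1.0]]
ft_force: [-1.1, -0.2, -1.0]
opening: 0.0072
grip_force: 30.7
```

Emit:
arm_command --pt "-0.004 0 -0.017 0" --pt "-0.004 0 -0.017 0" --pt "-0.004 0 -0.017 0" --pt "-0.004 0 -0.017 0" --pt "0 0 0 0"

```text
time_s: 12.48
tool_pos: [0.5552, 0.0863, 0.1907]
tcp_rot: [[0.548, 0.836, 0.001], [0.836, -0.548, 0.0], [0.0, 0.001, -1.0]]
ft_force: [-1.5, -0.1, -2.0]
opening: 0.0076
grip_force: 30.7
```

Emit:
arm_command --pt "-0.0075 0 -0.025 0" --pt "-0.0075 0 -0.025 0" --pt "0 0 0 0"

```text
time_s: 12.73
tool_pos: [0.5536, 0.0837, 0.201]
tcp_rot: [[0.548, 0.836, 0.001], [0.836, -0.548, 0.0], [0.0, 0.001, -1.0]]
ft_force: [-1.6, 0.1, -2.0]
opening: 0.0078
grip_force: 30.8
```

Emit:
arm_command --pt "-0.0273 -0.006 0 -0.01" --pt "-0.0273 -0.006 0 -0.01" --pt "-0.0273 -0.006 0 -0.01" --pt "-0.0273 -0.006 0 -0.01" --pt "0 0 0 0" --pt "0 0 0 0"

```text
time_s: 13.23
tool_pos: [0.5376, 0.0674, 0.2]
tcp_rot: [[0.497, 0.868, 0.0], [0.868, -0.497, -0.0], [-0.0, 0.0, -1.0]]
ft_force: [-1.0, 0.3, -0.6]
opening: 0.0073
grip_force: 30.8
```

Emit:
arm_command --pt "-0.025 0.0007 0 0.0013" --pt "-0.025 0.0007 0 0.0013" --pt "-0.025 0.0007 0 0.0013" --pt "-0.025 0.0007 0 0.0013" --pt "0 0 0 0" --pt "0 0 0 0"

```text
time_s: 13.73
tool_pos: [0.5282, 0.05, 0.2]
tcp_rot: [[0.504, 0.864, 0.0], [0.864, -0.504, -0.0], [-0.0, 0.0, -1.0]]
ft_force: [0.1, 1.5, -0.5]
opening: 0.0072
grip_force: 30.9
```

Emit:
arm_command --pt "-0.025 0.0023 0 0.0075" --pt "-0.025 0.0023 0 0.0075" --pt "-0.025 0.0023 0 0.0075" --pt "-0.025 0.0023 0 0.0075" --pt "0 0 0 0" --pt "0 0 0 0"

```text
time_s: 14.23
tool_pos: [0.5194, 0.032, 0.2]
tcp_rot: [[0.543, 0.84, 0.0], [0.84, -0.543, -0.0], [0.0, 0.0, -1.0]]
ft_force: [1.1, 3.6, 0.7]
opening: 0.0072
grip_force: 30.9
```

Emit:
arm_command --pt "-0.019 0.0018 0 0.009" --pt "-0.019 0.0018 0 0.009" --pt "-0.019 0.0018 0 0.009" --pt "-0.019 0.0018 0 0.009" --pt "0 0 0 0" --pt "0 0 0 0"

```text
time_s: 14.73
tool_pos: [0.5122, 0.0188, 0.2]
tcp_rot: [[0.587, 0.81, 0.0], [0.81, -0.587, 0.0], [0.0, 0.0, -1.0]]
ft_force: [2.4, 3.6, 1.9]
opening: 0.0075
grip_force: 30.9
```

```bash
python3 - <<'E'
from plant import status, read_camera
import cv2
for n in("scene","top"):
    a=read_camera(n);cv2.imwrite(f"pics/{n}2.png",a)
cv2.imwrite("pics/s2c.png",cv2.resize(cv2.imread("pics/scene2.png")[170:350,260:480],None,fx=3.3,fy=3.3,interpolation=cv2.INTER_CUBIC))
s=status.observe();print(s["time_s"],s["tool_pos"],s["tcp_rot"][:,0],s["opening"],s["ft_force"])
E
```

```text
14.8333 [0.5123099  0.01899634 0.19999418] [5.86304221e-01 8.10090929e-01 2.18351468e-04] 0.007631675750486688 [2.60814667 3.43079023 1.15887434]
```

View pics/s2c.png

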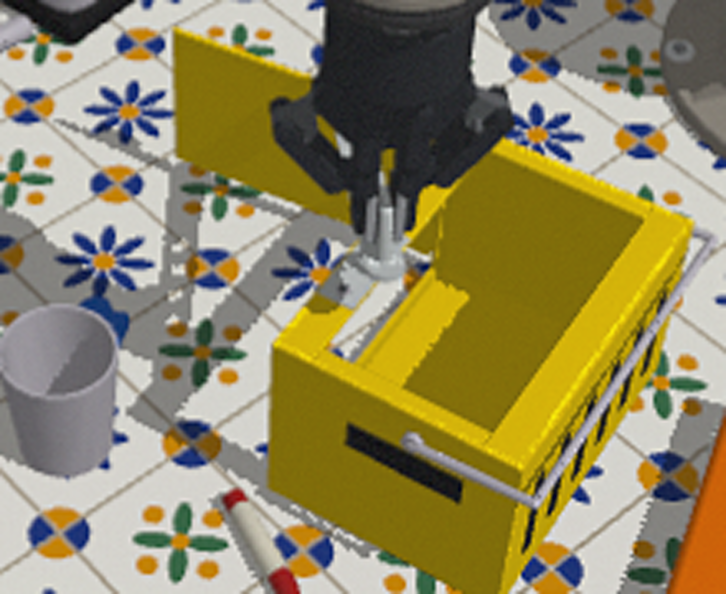

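The door is out near its wide position, with the bar raised over the rim at (380,265) and the cup and crayons undisturbed. Next, lower to just above the pin's head.

Emit:
arm_command --pt "0.0085 0.0005 0.0275 0" --pt "0.0085 0.0005 0.0275 0" --pt "0.0085 0.0005 0.0275 0" --pt "0.0085 0.0005 0.0275 0" --pt "0 0 0 0" --pt "0 0 0 0"

```text
time_s: 15.33
tool_pos: [0.5164, 0.0244, 0.1772]
tcp_rot: [[0.586, 0.81, -0.001], [0.81, -0.586, 0.0], [-0.0, -0.001, -1.0]]
ft_force: [2.1, 3.0, 1.1]
opening: 0.0075
grip_force: 30.8
```

Emit:
arm_command --pt "0.0025 0 0.0125 0" --pt "0.0025 0 0.0125 0" --pt "0 0 0 0" --pt "0 0 0 0"

```text
time_s: 15.67
tool_pos: [0.5171, 0.025, 0.1727]
tcp_rot: [[0.586, 0.81, -0.0], [0.81, -0.586, 0.0], [-0.0, -0.0, -1.0]]
ft_force: [2.5, 3.2, 1.5]
opening: 0.0074
grip_force: 30.9
```

Emit:
arm_command --pt "0.0035 0 0.0125 0" --pt "0 0 0 0" --pt "0 0 0 0"

```text
time_s: 15.92
tool_pos: [0.5175, 0.0255, 0.1703]
tcp_rot: [[0.586, 0.81, -0.0], [0.81, -0.586, 0.0], [-0.0, -0.0, -1.0]]
ft_force: [2.9, 3.0, 1.8]
opening: 0.0075
grip_force: 31.0
```

Emit:
arm_command --pt "0.0025 0 0.0125 0" --pt "0 0 0 0" --pt "0 0 0 0"

```text
time_s: 16.17
tool_pos: [0.5178, 0.0259, 0.1678]
tcp_rot: [[0.586, 0.81, -0.0], [0.81, -0.586, 0.0], [-0.0, -0.0, -1.0]]
ft_force: [3.1, 3.4, 2.0]
opening: 0.0076
grip_force: 31.0
```

Emit:
arm_command --pt "0.002 0 0.0125 0" --pt "0.002 0 0.0125 0" --pt "0 0 0 0" --pt "0 0 0 0"

```text
time_s: 16.5
tool_pos: [0.5185, 0.0266, 0.163]
tcp_rot: [[0.587, 0.81, 0.0], [0.81, -0.587, -0.0], [0.0, 0.0, -1.0]]
ft_force: [1.4, 2.8, 6.2]
opening: 0.0076
grip_force: 31.7
```

Emit:
arm_command --pt "0 0 0.003 0" --pt "0 0 0 0" --pt "0 0 0 0"

```text
time_s: 16.75
tool_pos: [0.5185, 0.0266, 0.1627]
tcp_rot: [[0.587, 0.81, 0.001], [0.81, -0.587, -0.0], [0.0, 0.001, -1.0]]
ft_force: [-0.6, 3.8, 13.1]
opening: 0.0073
grip_force: 32.8
```

Emit:
arm_command --pt "0.01 0 -0.005 0" --pt "0.01 0 0 0" --pt "0 0 0 0" --pt "0 0 0 0"

```text
time_s: 17.08
tool_pos: [0.5206, 0.0296, 0.1631]
tcp_rot: [[0.586, 0.81, -0.0], [0.81, -0.586, -0.0], [-0.0, -0.0, -1.0]]
ft_force: [3.0, -0.5, 2.5]
opening: 0.0074
grip_force: 32.3
```

Emit:
arm_command --pt "0.0065 0 0 0" --pt "0 0 0 0" --pt "0 0 0 0"

```text
time_s: 17.33
tool_pos: [0.5207, 0.0298, 0.163]
tcp_rot: [[0.587, 0.81, -0.002], [0.81, -0.587, -0.001], [-0.002, -0.001, -1.0]]
ft_force: [-2.0, -4.9, 4.0]
opening: 0.0075
grip_force: 33.2
```

The pin stops the bar at about +3.7 mm, so the end hole is on it. Release and withdraw upward.

Emit:
arm_command --pt "-0.005 0 0 0" --pt "0 0 0 0" --pt "0 0 0 0" --pt "0 0 0 0" --pt "0 0 0 0" --pt "0 0 0 0" --hand 0.45

```text
time_s: 17.83
tool_pos: [0.5208, 0.0301, 0.1633]
tcp_rot: [[0.586, 0.81, -0.0], [0.81, -0.586, 0.0], [0.0, -0.0, -1.0]]
ft_force: [0.1, 0.7, -1.1]
opening: 0.0383
grip_force: 0.0
```

Emit:
arm_command --pt "0 0 -0.05 0" --pt "0 0 -0.1 0" --pt "0 0 -0.15 0" --pt "0 0 -0.15 0" --pt "0 0 -0.15 0" --pt "0 0 -0.1 0" --pt "0 0 0 0" --pt "0 0 0 0"

```text
time_s: 18.5
tool_pos: [0.5212, 0.0302, 0.3049]
tcp_rot: [[0.587, 0.81, 0.002], [0.81, -0.587, -0.0], [0.001, 0.002, -1.0]]
ft_force: [-0.7, -0.8, -0.6]
opening: 0.0383
grip_force: 0.0
```

Emit:
arm_command --pt "0 0.15 0 0" --pt "0 0.15 0 0" --pt "0 0.15 0 0" --pt "0 0.15 0 0" --pt "0 0.15 0 0" --pt "0 0.15 0 0" --pt "0 0 0 0" --pt "0 0 0 0"

```text
time_s: 19.17
tool_pos: [0.6667, -0.0764, 0.3012]
tcp_rot: [[0.588, 0.809, -0.003], [0.809, -0.588, 0.001], [-0.001, -0.003, -1.0]]
ft_force: [-0.7, 0.8, -0.1]
opening: 0.0385
grip_force: 0.0
```

```bash
python3 - <<'E'
from plant import status, read_camera
import cv2,numpy as np
a=read_camera("scene");t=read_camera("top")
f=lambda i:cv2.resize(i,None,fx=2,fy=2.6,interpolation=cv2.INTER_CUBIC)
cv2.imwrite("pics/f.png",np.hstack([f(a[170:370,260:460]),f(t[180:380,200:400])]))
s=status.observe();print(s["time_s"],s["tool_pos"],s["opening"],s["ft_force"])
E
```

```text
19.2667 [ 0.66595196 -0.07477369  0.30240248] 0.03878863857227922 [0.61387019 0.71121833 1.15676751]
```

View pics/f.png

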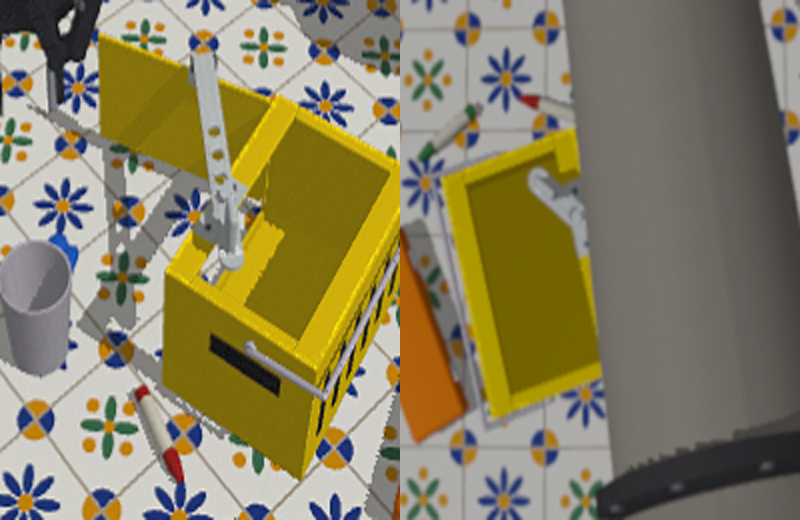

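The door stands wide. Three holes are free and the end hole is over the pin at about (228,190), with the bar level, the robot clear and the bystanders in place. Handing in.

```bash
python3 -c "
from plant import workorder
print(workorder.hand_in())"
```

```text
the job is handed in; nothing more can be done
None
```

I set the side door wide open with the stay's end hole down over the pin, let go, moved the arm clear and handed the job in at about 19 s; hand-in returned no verdict, but touch and the last picture showed the bar seated, and I saw no bystander moved.

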